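# Park the rail hook and hang the pot caddy

## Task

First slide the hook carriage along the bench rail towards the end with the spring catch until it clicks fully home. Then hang the caddy of sample pots by its arched handle on that hook and let go, so that it hangs freely and still with the carriage still in its catch. Keep the caddy upright and leave the other things on the bench where they are.

Things in the scene. Friction and masses are not known exactly. Their poses are not given: they have to be found in the camera images.
- carriage (a joint): position of the hook carriage along its rail, m: 0 at the right end of its travel (rail's -y), 0.120 at the hard stop at the left end (rail's +y), where the catch is. Sliding friction is about 1.5 N. A sprung roller resists with up to about 8 N from 0.106 on; past 0.114 it snaps over and holds the carriage against the stop at 0.120.
- rail: the bench rail, fixed: a level aluminium bar 20 mm square, 320 mm long along y, axis 215 mm above the bench, on two posts at y = +-150 mm with feet 90 x 50 mm. Origin on the bench below the bar's middle; x horizontal away from the robot, y along the rail to the robot's left, z up. The spring catch is a steel arm behind the bar at its +y end.
- slide_tab (a point): top centre of the upright aluminium grip tab on the carriage, 272 mm above the bench. The tab is 30 (x) x 16 (y) mm and stands 40 mm over the carriage block, which is 36 x 50 x 34 mm. Axes as rail; the carriage moves along +y as its joint grows. The tab can be pinched from above across y, or pushed.
- hook_seat (a point): where a handle rests: top of the lowest part of the carriage's steel hook, 203 mm above the bench, 88 mm along -x from the bar's axis; axes as rail. The 8 mm round hook runs along -x, dips to a flat trough 16 mm long and turns up to a tip 26 mm above the seat, 24 mm beyond it; on the rail side it is 11 mm above the seat from 26 mm on. A handle along y can be lowered straight in.
- caddy: grey open plastic caddy, 90 (x) x 130 (y) x 60 (z) mm, walls 4 mm, 0.3 to 0.56 kg, holding six small metal pots that are fixed in it and stay below the rim; origin at the centre of its underside, z up. It stands on the bench to the left or right of the rail. Centre of mass about 25 mm above its underside.
- caddy_handle (a point): middle of the top of the caddy's rigid arched handle, on the axis of its 8 mm round steel bar, 130 mm above the underside; axes as caddy. From here the bar slopes down to y = +-50 mm, 12 mm lower, then steeply to the end walls. To leave the middle free for the hook, pinch it from above across x about 30 mm to one side, where it is 7 mm lower.
- tin: bystander: upright tin, 86 across, 110 tall; origin at the centre of its underside
- tape: bystander: roll of tape lying flat beneath the rail, 56 across, 24 tall; origin at the centre of its underside
- driver: bystander: screwdriver lying on the bench; origin below its middle
- jar: bystander: small jar, 60 across, 75 tall; origin at the centre of its underside
- glue: bystander: glue bottle, 52 across, 170 tall; origin at the centre of its underside
- wrench: bystander: wrench lying on the bench; origin below its middle
- carton: bystander: small carton, 60 x 45 x 40; origin at the centre of its underside

How it is judged:
On the way, in this order (a step that is already met when the one before it is completed fails the run):
1. the carriage is past its spring catch, fully home (value of joint carriage above 0.1165 m), for 0.2 s.
2. the caddy's handle lies in the hook (x of hook_seat in the frame of caddy_handle between -0.014 and 0.014 m and y of hook_seat in the frame of caddy_handle between -0.045 and 0.045 m and z of hook_seat in the frame of caddy_handle between -0.022 and 0.004 m and value of joint carriage above 0.1165 m), for 0.2 s.
At the end, for the whole second after the job is handed in: The carriage is in its catch (joint above 0.1165); the handle lies in the hook: the hook seat, in the handle's frame, is within 14 mm in x, 45 mm in y and between 22 mm below and 4 mm above the bar's axis; the caddy is slower than 0.05 m/s and tilted less than 0.5 rad (all of step 2 and linear speed of caddy below 0.05 m/s and angle between caddy's own z axis and vertical below 0.5 rad); the robot touches nothing.
It fails at once if the caddy is tipped more than 0.7 rad (angle between caddy's own z axis and vertical above 0.7 rad).
It fails at once if a bystander is moved more than 30 mm (distance of any of tin, tape, driver, jar, glue, wrench, carton from where it was at the start of the episode above 0.03 m).
It also fails if it takes over 54 s, if anything falls off the work surface, if the arm or the gripper's body presses on something with over 40 N, if the wrist force passes 120 N, or if a joint passes its speed limit or range.

## Robot

A 6-joint arm with a two-finger parallel gripper is mounted at the origin on the work surface. World frame = base frame: x ahead of the robot, y to its left, z up, the work surface at z = 0. Lengths are in m, angles in rad, forces in N, time in s.
With the tool pointing down it reaches from about 0.375 to 0.9 m from the base axis. Payload 3.1 kg.
Tool frame: the origin (TCP) lies at the very end of the fingers, on their centre line; the grasp point (between the pads) lies 19 mm behind it (manip.hold_point_z is the distance from the TCP to the grasp point, in m); y points along the fingers, z is the direction in which the jaws open and shut, and the axes are right-handed (so a half turn about y gives the same grasp; the last joint's range is limited). The gripper opens to 85 mm and grips with 20 to 120 N. Pads are 22 mm wide; open, the fingers measure 114 mm over their backs; the gripper's body (76 mm by 85 mm) begins 54 mm behind the grasp point. The pads swing forward as they close: fully open they stand 13 mm farther back than shut.
Start: joints at [1.165, 0.527, 1.433, -0, 1.181, -0.178], TCP at [0.141, 0.609, 0.231] pointing down, gripper open.
Joint ranges: [-3.08, 3.08], [-0.75, 2.2], [0.22, 2.44], [-1.43, 4.57], [0, 2.65], [-2.85, 2.85]. Speed limits (rad/s): [2.79, 2.79, 3.14, 3.14, 3.14, 3.14].

## Interface

Orientations are given as a unit quaternion [x, y, z, w].
In Python, from station import manip, eyes, workorder gives the robot as it stands. The module is installed in compiled form; this text tells all that it offers.
- The arm moves only by the shell command python3 -m jog 'ROWS' [OPENING] [FORCE]. ROWS is JSON, a list of rows, each a list of 2 entries, a list of its own where there are three numbers: the shift along the tool's x, y, z in cm, then the turn about the tool's y in rad. A call has 1 to 20 rows; each row is the pose to reach, as a shift and turn from the pose commanded when the call began, along the tool's axes at that moment; what a row does not reach only later rows make up. A row lasts 1/12 s, in which the tool goes at most 41.7 mm and 7.16 degrees, less where a joint would pass 70% of its speed; a pose out of reach is approached as far as the arm can. A call with a gripper value outside its range is refused whole. OPENING is the finger opening in cm, from 0 to 8.54, set as the call begins (- or left out, the last holds). The fingers move at their own pace and stop on an object; FORCE is the grip in N (left out, the last holds). Time passes only in rows, so rows that repeat a pose let the fingers close. It gives the time, the measured TCP pose, the force and the opening at its end, in the units of the state.
- manip.sense(): the state, without advancing time (a new reading comes with each control period).
- eyes.snapshot(name): name is "scene" or "top" or "wrist"; returns a dict with "frame" (480x640x3 uint8, red, green, blue), "vfov" (degrees; the focal length in pixels is half the picture's height over the tangent of half this angle, whatever the lens; pixels are square), "cx", "cy" (the principal point, pixels), "rvec" (rotation vector, rad) and "tvec" (3), from world to camera coordinates, as OpenCV has them. Camera axes: x right, y down, z forward; pixel columns grow to the right and rows downward; lengths in m; the calibration is good to about 2 mm. A picture is of the moment at which its call begins. There is no depth.
- workorder.sign_off(): hands the job in, once; it reports no verdict.
The state is a dict: "t": time; "q": joint angles; "qd": joint speeds; "tau": joint torques, N m; "tcp_pos": TCP position; "tool_rot": TCP orientation; "force": force on the tool from outside, world axes, zero at the start; "ft_torque": the same for the moment, N m; "finger_gap": opening from 0.0 (shut) to 1.0 (fully open).
Only numpy, scipy, OpenCV 4.12 (cv2) and the standard library are available. Lean on these libraries where they do the work, as an engineer would, in place of code of your own. Each camera call takes 0.05 s, during which the arm holds its last target. There are 200 camera calls.

## Working session

There is one attempt and no reset: what is moved stays moved. The work goes in short steps, Python scripts to look and compute and a shell command to move; the robot and the scene stay as the last step left them, time stands still between calls to the robot, and variables do not carry over. Pictures are saved under pics/ and viewed, about 8 in all and at most 12, crops included, and the job is handed in when it is done.

```bash
mkdir -p pics
cat > h.py <<'E'
import numpy as np, cv2, json
from station import manip, eyes, workorder
from scipy.spatial.transform import Rotation as R
def snap(name,fn):
    s=eyes.snapshot(name); cv2.imwrite(f'pics/{fn}.png',s['frame'][:,:,::-1])
    np.save(f'pics/{fn}.npy',{k:v for k,v in s.items()},allow_pickle=True); return s
def load(fn): return np.load(f'pics/{fn}.npy',allow_pickle=True).item()
def cam(s):
    f=240/np.tan(np.radians(s['vfov'])/2); K=np.array([[f,0,s['cx']],[0,f,s['cy']],[0,0,1.]])
    Rm=cv2.Rodrigues(np.array(s['rvec'],float))[0]; t=np.array(s['tvec'],float).ravel(); return K,Rm,t
def ray(s,u,v):
    K,Rm,t=cam(s); d=Rm.T@np.linalg.inv(K)@[u,v,1]; return -Rm.T@t,d
def onz(s,u,v,z):
    c,d=ray(s,u,v); return c+d*(z-c[2])/d[2]
def proj(s,p):
    K,Rm,t=cam(s); q=K@(Rm@np.array(p,float)+t); return q[:2]/q[2]
def tri(obs):
    A=np.zeros((3,3));b=np.zeros(3)
    for s,u,v in obs:
        c,d=ray(s,u,v);d/=np.linalg.norm(d);P=np.eye(3)-np.outer(d,d);A+=P;b+=P@c
    return np.linalg.solve(A,b)
def totool(dw):
    "world shift (m) -> tool shift cm"
    st=manip.sense(); return R.from_quat(st['tool_rot']).inv().apply(dw)*100
E
python3 - <<'E'
from h import *
for n in('scene','top'):
    s=snap(n,n+'0'); K,Rm,t=cam(s); print(n,K[0,0],s['cx'],s['cy'],-Rm.T@t)
st=manip.sense(); print(st); print(R.from_quat(st['tool_rot']).as_matrix().round(3), manip.hold_point_z)
E
```

```text
scene 539.540379207207 303.72143488335263 233.09904478784807 [ 1.32645401 -0.26205969  1.17506127]
top 596.2331241974454 317.3778376661845 239.90584330995048 [0.49145677 0.01960523 1.37149526]
{'t': 0.1, 'q': array([ 1.16452524e+00,  5.28403488e-01,  1.43381488e+00,  9.60122008e-06,
        1.18141110e+00, -1.78541602e-01]), 'qd': array([ 2.17594995e-05, -7.87270540e-04, -5.87039513e-03,  2.55458202e-03,
       -1.43372227e-03,  2.77077334e-04]), 'tau': array([-2.79069791e-04, -4.43307388e+01, -1.78586340e+01, -3.08193439e-04,
        3.85303079e-03, -1.15512600e-05]), 'tcp_pos': array([0.14082934, 0.60824056, 0.23039993]), 'tool_rot': array([ 0.70321599, -0.08055249,  0.08013132, -0.70183869]), 'force': array([ 0.6548471 , -0.02060509, -0.18099193]), 'ft_torque': array([-0.05378778,  0.0295348 ,  0.01925335]), 'finger_gap': 0.998770449115038}
[[ 0.974 -0.001  0.226]
 [-0.226 -0.002  0.974]
 [-0.    -1.    -0.002]] 0.0187
```

View pics/scene0.png

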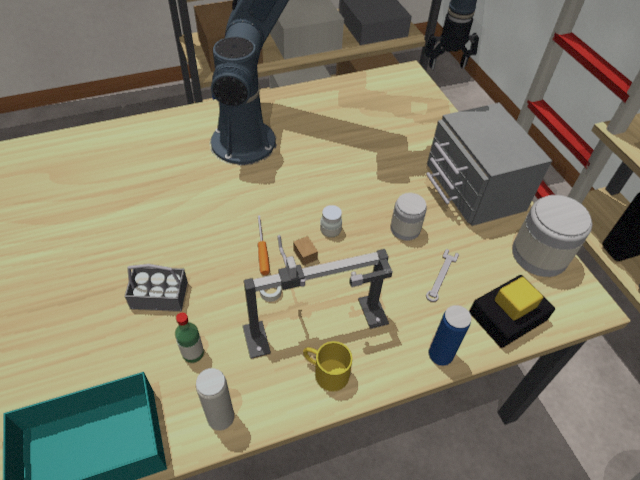

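View pics/top0.png

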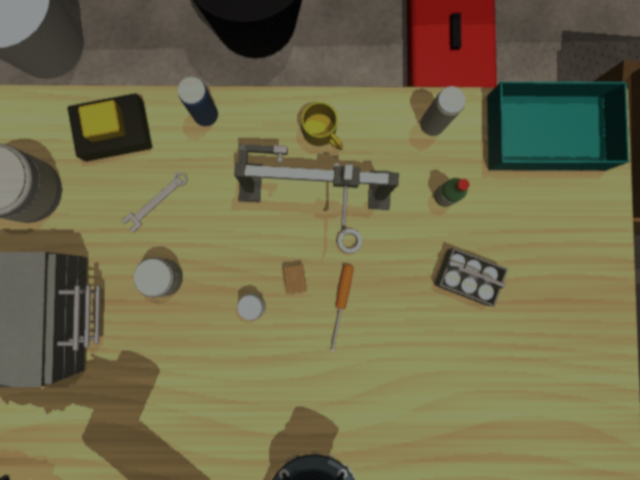

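The scene view shows the rail at about (320,270), the carriage at (290,277) and the caddy at (157,288). In the top view the rail runs (245,168)–(392,180), the tab is at about (346,174), the hook runs down to about (345,225), the caddy is at (473,277) and the tape at (349,240). I'll zoom in for exact pixels.

Run:
```python
from h import *
a=load('top0')['frame'];b=load('scene0')['frame']
c=lambda f,x,y,w,h,k:cv2.resize(f[y:y+h,x:x+w],None,fx=k,fy=k,interpolation=cv2.INTER_CUBIC)
im=np.zeros((600,800,3),np.uint8)
im[:300,:680]=c(a,230,140,170,75,4)
im[300:,:400]=c(a,425,235,100,75,4)
im[300:,400:]=c(b,235,240,100,75,4)
cv2.imwrite('pics/z0.png',im[:,:,::-1])
```

```text
(no output)
```

View pics/z0.png

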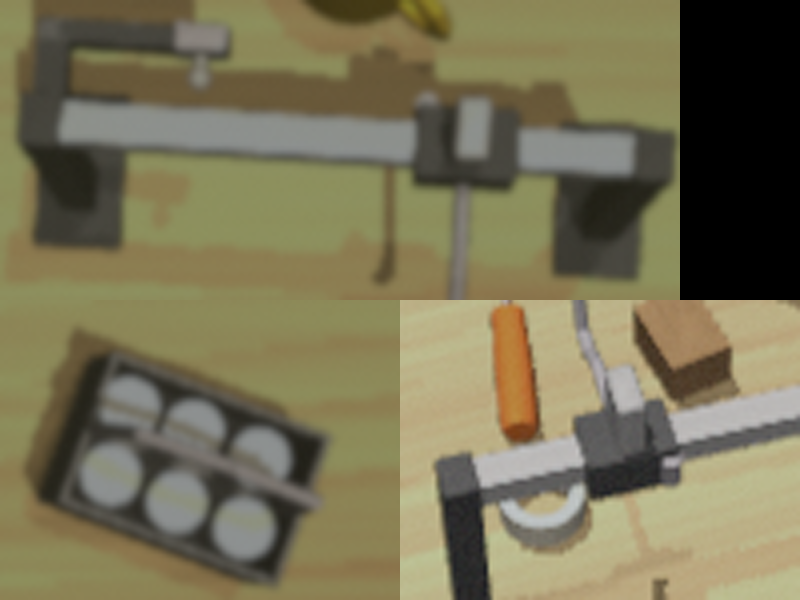

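Run:
```python
from h import *
s=load('top0'); P=lambda x,y:(230+x/4,140+y/4); Q=lambda x,y:(425+x/4,235+(y-300)/4)
tab=onz(s,*P(475,127),.272); print('tab',tab)
tab2=tri([(s,*P(475,127)),(load('scene0'),235+.25*223,240+.25*78)]);print('tabtri',tab2)
e=[onz(s,*P(*p),.225) for p in((60,122),(635,153))]; print('rail',e, np.arctan2(e[0][0]-e[1][0],e[0][1]-e[1][1]),np.linalg.norm(e[0]-e[1]))
c=[onz(s,*Q(*p),.06) for p in((112,356),(328,437),(275,583),(62,500))]; print(np.round(c,3),'ctr',np.mean(c,0))
print([np.linalg.norm(c[i]-c[i-1]) for i in range(4)])
d=c[0]-c[1]+c[3]-c[2]; print('caddy y dir ang',np.arctan2(-d[0],d[1]))
h=[onz(s,*Q(*p),.118) for p in((140,437),(315,500))]; print('handle',h,np.linalg.norm(h[0]-h[1]))
for n,(u,v,z) in dict(tape=(349,240,.02),glue=(462,185,.17),grey=(450,97,.15),carton=(294,277,.04),driver=(345,285,.02)).items(): print(n,onz(s,u,v,z).round(3))
```

```text
tab [ 0.69555067 -0.0614576   0.272     ]
tabtri [ 0.69476259 -0.06092892  0.27658695]
rail [array([0.70618989, 0.13648556, 0.225     ]), array([ 0.69169551, -0.1428309 ,  0.225     ])] 0.051845827270737284 0.27969228532659524
[[ 0.563 -0.307  0.06 ]
 [ 0.518 -0.427  0.06 ]
 [ 0.438 -0.395  0.06 ]
 [ 0.483 -0.278  0.06 ]] ctr [ 0.50039794 -0.35186734  0.06      ]
[np.float64(0.08455425946684636), np.float64(0.12742813687868546), np.float64(0.08612724049932374), np.float64(0.125654797257512)]
caddy y dir ang -0.36593593762154075
handle [array([ 0.51678924, -0.30696113,  0.118     ]), array([ 0.48352331, -0.39915806,  0.118     ])] 0.09801477868206412
tape [ 0.585 -0.08   0.02 ]
glue [ 0.688 -0.301  0.17 ]
grey [ 0.877 -0.284  0.15 ]
carton [0.501 0.045 0.04 ]
driver [ 0.483 -0.07   0.02 ]
```

```bash
python3 -m jog '[[[0,-4,0],0],[[0,-8,0],0],[[0,-12,0],0],[[2,-13,-4],0.1],[[4,-13,-8],0.2],[[6,-13,-12],0.3],[[8,-13,-16],0.4],[[11,-13,-21],0.5],[[14,-13,-22.5],0.6],[[17.5,-13,-24],0.7],[[21,-13,-26],0.8],[[24.5,-13,-28],0.9],[[28,-13,-30],1.0],[[31,-13,-32],1.1],[[34,-13,-34],1.2],[[37,-13,-36],1.3],[[40,-13,-38],1.395],[[43.5,-13,-40],1.395],[[47,-13,-42],1.395],[[50,-13,-44.5],1.395]]' 0
python3 - <<'E'
from h import *
st=manip.sense(); p=st['tcp_pos']; M=R.from_quat(st['tool_rot']).as_matrix()
print(p,M.round(3),np.arctan2(M[1,2],M[0,2]), totool(np.array([.693,-.100,.34])-p), st['q'])
E
```

```text
t: 1.77
tcp_pos: [0.5293, 0.061, 0.3609]
tool_rot: [-0.487, 0.513, -0.513, 0.487]
force: [0.3, 0.7, 0.2]
finger_gap: 0.003
[0.52926301 0.06099547 0.36087589] [[-0.052  0.     0.999]
 [-0.999  0.001 -0.052]
 [-0.001 -1.     0.   ]] -0.05205988304952257 [15.22682576  2.08064773 17.18912855] [-9.54511110e-02  2.69558124e-01  1.48400284e+00  5.48020308e-04
  1.38798381e+00 -4.34908621e-02]
```

```bash
python3 -m jog '[[[3,0,3.4],0],[[6,0,6.8],0],[[9,0,10.2],0],[[12,0,13.6],0],[[15.7,0,17.2],0],[[15.7,0,17.2],0],[[15.7,3,17.2],0],[[15.7,6,17.2],0],[[15.7,9,17.2],0],[[15.7,11.6,17.2],0],[[15.7,11.6,17.2],0],[[15.7,11.6,17.2],0]]'
python3 - <<'E'
from h import *
snap('scene','s1');snap('wrist','w1')
a=load('s1')['frame'];b=load('w1')['frame']
im=np.zeros((480,800,3),np.uint8)
im[:300,:400]=cv2.resize(a[205:305,235:368],(400,300),interpolation=2)
im[:300,400:]=cv2.resize(b,(400,300))
cv2.imwrite('pics/z1.png',im[:300,:,::-1])
E
```

```text
t: 2.77
tcp_pos: [0.6902, -0.103, 0.2432]
tool_rot: [-0.488, 0.514, -0.511, 0.486]
force: [-0.3, -0.3, 1.2]
finger_gap: 0.004
```

View pics/z1.png

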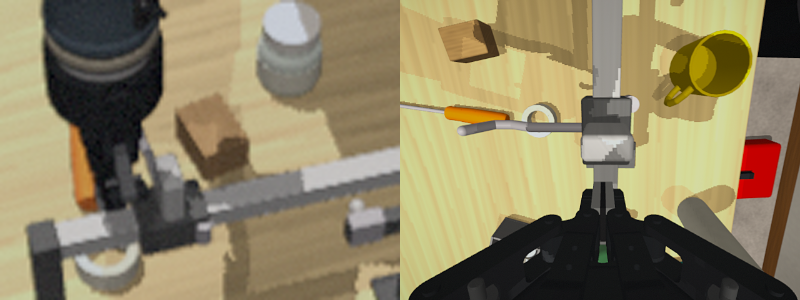

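The fingers are centred behind the tab on its −y side, so I'll push.

```bash
python3 -m jog '[[[-1,0,0],0],[[-2,0,0],0],[[-3,0,0],0],[[-4,0,0],0],[[-5,0,0],0],[[-6,0,0],0],[[-7,0,0],0],[[-8,0,0],0],[[-9,0,0],0],[[-10,0,0],0],[[-10,0,0],0]]'
python3 -m jog '[[[-0.5,0,0],0],[[-1,0,0],0],[[-1.5,0,0],0]]'
python3 - <<'E'
from h import *
snap('wrist','w2');snap('top','t2')
a=load('t2')['frame'];b=load('w2')['frame']
im=np.zeros((300,800,3),np.uint8)
im[:,:400]=cv2.resize(a[130:220,235:355],(400,300),interpolation=2)
im[:,400:]=cv2.resize(b,(400,300))
cv2.imwrite('pics/z2.png',im[:,:,::-1])
E
```

```text
t: 3.78
tcp_pos: [0.6961, -0.0003, 0.2449]
tool_rot: [-0.487, 0.513, -0.511, 0.488]
force: [0.2, -0.6, 0.1]
finger_gap: -0.002
t: 4.03
tcp_pos: [0.6967, 0.0115, 0.2448]
tool_rot: [-0.487, 0.513, -0.513, 0.486]
force: [0.2, -2.1, -0.4]
finger_gap: -0.005
```

View pics/z2.png

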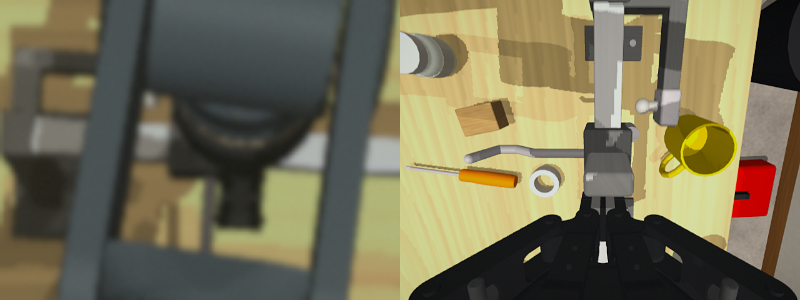

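The carriage is moving, with the catch roller still ahead of it at wrist (645,105). Continuing.

```bash
for i in 1; do python3 -m jog '[[[-0.5,0,0],0],[[-1,0,0],0],[[-1.5,0,0],0],[[-1.8,0,0],0]]'; done; python3 -m jog '[[[-0.3,0,0],0],[[-0.5,0,0],0]]';python3 -m jog '[[[-0.3,0,0],0],[[-0.5,0,0],0]]';python3 -m jog '[[[-0.3,0,0],0],[[-0.5,0,0],0]]'
```

```text
t: 4.47
tcp_pos: [0.6979, 0.0248, 0.2452]
tool_rot: [0.49, -0.51, 0.515, -0.484]
force: [-3.2, -16.5, -0.2]
finger_gap: -0.006
t: 4.63
tcp_pos: [0.698, 0.0285, 0.2451]
tool_rot: [0.49, -0.511, 0.515, -0.483]
force: [-1.4, -11.4, -1.1]
finger_gap: -0.001
t: 4.8
tcp_pos: [0.6985, 0.0371, 0.2451]
tool_rot: [0.488, -0.512, 0.514, -0.485]
force: [-1.5, -12.0, -3.4]
finger_gap: 0.002
t: 4.97
tcp_pos: [0.6985, 0.0371, 0.2452]
tool_rot: [0.491, -0.51, 0.516, -0.482]
force: [-2.8, -22.2, -1.1]
finger_gap: -0.002
```

The reading jumped from 28 to 37 mm and then hit a hard stop as the force rose, so the carriage looks home. I'll back off, lift and move over the caddy handle.

```bash
python3 -m jog '[[[1,0,0],0],[[2.5,0,0],0],[[2.5,-3,0],0],[[2.5,-6,0],0],[[4,-10,-1],0],[[8,-10,-3],0.03],[[12,-10,-5],0.06],[[16,-10,-7],0.1],[[20,-10,-9],0.13],[[24,-10,-11],0.16],[[28,-10,-13],0.2],[[32,-10,-15],0.23],[[36,-10,-17],0.27],[[40,-10,-18],0.303],[[42.8,-10,-18.7],0.303],[[42.8,-7,-18.7],0.303],[[42.8,-4,-18.7],0.303],[[42.8,-1,-18.7],0.303],[[42.8,2,-18.7],0.303],[[42.8,2,-18.7],0.303]]' 5
python3 - <<'E'
from h import *
snap('wrist','w3');snap('top','t3')
a=load('t3')['frame'];b=load('w3')['frame']
cv2.imwrite('pics/w3b.png',cv2.resize(b,(400,300))[:,:,::-1])
im=np.zeros((600,800,3),np.uint8)
im[:300,:]=cv2.resize(a[145:220,230:430],(800,300),interpolation=2)
im[300:,:400]=cv2.resize(b,(400,300))
im[300:,400:]=cv2.resize(b[180:330,220:420],(400,300),interpolation=2)
cv2.imwrite('pics/z3.png',im[:,:,::-1])
E
```

```text
t: 6.63
tcp_pos: [0.4872, -0.3702, 0.2193]
tool_rot: [-0.404, 0.585, -0.576, 0.403]
force: [-0.7, 0.9, -1.0]
finger_gap: 0.585
```

View pics/z3.png

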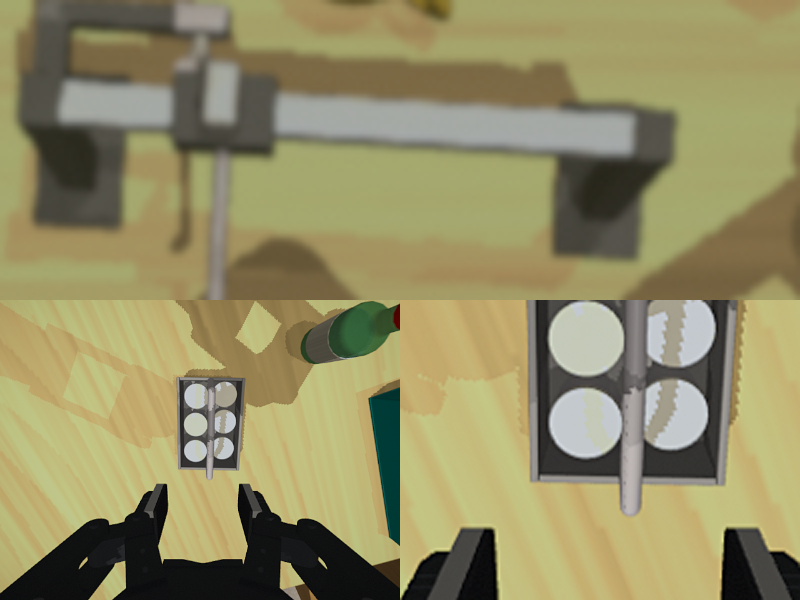

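Top crop: the carriage is at the +y end, with the tab at crop (222,93) and the roller behind it. The wrist view shows the handle running (211,380)–(210,478), about midway between the fingers. I'll cross-check the predicted handle points and compute the hook seat.

Run:
```python
from h import *
s=load('w3'); mid=np.array([.5,-.3525]); 
for a in(.346,.366):
  d=np.array([np.sin(a),np.cos(a)])
  print(a,[proj(s,[*(mid+k*d),z]).round(1) for k,z in((-.05,.118),(-.03,.123),(0,.13),(.05,.118))])
obs=[(220+(632-400)/2,180+(510-300)/2),(220+(635-400)/2,180+(400-300)/2)]
print('obs',obs,[onz(s,*o,z).round(4) for o,z in zip(obs,(.118,.124))])
g=cv2.cvtColor(s['frame'],cv2.COLOR_RGB2HSV)
st=manip.sense(); M=R.from_quat(st['tool_rot']).as_matrix(); p=st['tcp_pos']; print(p,np.arctan2(M[1,2],M[0,2]),'need tool cm',totool(np.array([.4896,-.3806,.104])-p))
t=load('t3'); tab=onz(t,230+222/4,145+93/4,.272)
xr=np.array([np.cos(.052),-np.sin(.052)]);e=[onz(t,*q,.225)[:2] for q in((230+60/4,145+102/4),(230+635/4,145+133/4))]
print('tab',tab,'seat',tab[:2]-.088*xr); print(e)
hk=[onz(t,230+x/4,145+y/4,.218) for x,y in((222,170),(217,290))];print('hook',hk)
```

```text
0.346 [array([335. , 277.5]), array([335.1, 254.6]), array([335.3, 216.3]), array([334.9, 139.4])]
0.366 [array([333.7, 277.5]), array([334.3, 254.6]), array([335.3, 216.3]), array([336.4, 139.4])]
obs [(336.0, 285.0), (337.5, 230.0)] [array([ 0.4817, -0.4056,  0.118 ]), array([ 0.4978, -0.3637,  0.124 ])]
[ 0.49008035 -0.37288421  0.22502366] -0.35506613082054256 need tool cm [ 0.75831528 12.10099339  0.23624112]
tab [0.7018249  0.05646549 0.272     ] seat [0.61394385 0.06103943]
[array([0.70618989, 0.13648556]), array([ 0.69169551, -0.1428309 ])]
hook [array([0.6742197 , 0.05817697, 0.218     ]), array([0.61543516, 0.06044992, 0.218     ])]
```

```bash
python3 -m jog '[[[0.4,3,0.2],0],[[0.7,6,0.2],0],[[0.7,9,0.2],0],[[0.7,11,0.2],0],[[0.7,12,0.2],0],[[0.7,12,0.2],0],[[0.7,12,0.2],0]]' && python3 -m jog '[[[0,0,0],0],[[0,0,0],0],[[0,0,0],0],[[0,0,0],0],[[0,0,0],0],[[0,0,0],0],[[0,0,0],0],[[0,0,0],0]]' 0 100 && python3 -m jog '[[[0,-1,0],0],[[0,-2,0],0],[[0,-3,0],0],[[0,-4,0],0],[[0,-4,0],0],[[0,-4,0],0]]'
python3 - <<'E'
from h import *
a=snap('scene','s4')['frame'];b=snap('wrist','w4')['frame']
im=np.zeros((300,800,3),np.uint8)
im[:,:400]=cv2.resize(a[220:340,80:240],(400,300),interpolation=2)
im[:,400:]=cv2.resize(b,(400,300))
cv2.imwrite('pics/z4.png',im[:,:,::-1])
E
```

```text
t: 7.32
tcp_pos: [0.4908, -0.3815, 0.1072]
tool_rot: [0.404, -0.579, 0.582, -0.404]
force: [0.2, 0.2, -0.2]
finger_gap: 0.591
t: 7.98
tcp_pos: [0.4905, -0.3812, 0.1069]
tool_rot: [0.403, -0.579, 0.582, -0.404]
force: [1.1, 1.2, 7.5]
finger_gap: 0.054
t: 8.48
tcp_pos: [0.4898, -0.3809, 0.1462]
tool_rot: [0.404, -0.58, 0.581, -0.404]
force: [0.5, 0.0, -5.3]
finger_gap: 0.052
```

View pics/z4.png

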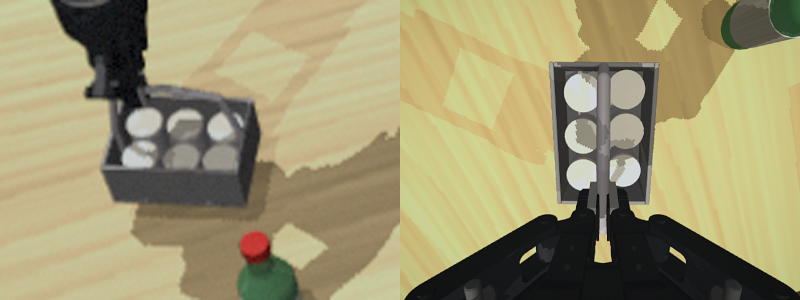

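The caddy is lifted and level, held at the −y side of the handle. I'll carry it to a staging pose 70 mm in front of the hook.

```bash
python3 -m jog '[[[0,-1.5,0],0],[[0,-3,0],0],[[-1,-5,-0.2],0],[[-3,-7,-0.7],-0.02],[[-5.5,-7.8,-1.3],-0.04],[[-8,-7.8,-1.9],-0.06],[[-11,-7.8,-2.6],-0.08],[[-14,-7.8,-3.3],-0.1],[[-17,-7.8,-4],-0.13],[[-20,-7.8,-4.7],-0.16],[[-23,-7.8,-5.4],-0.18],[[-26,-7.8,-6.1],-0.2],[[-29,-7.8,-6.8],-0.22],[[-32,-7.8,-7.5],-0.24],[[-35,-7.8,-8.2],-0.27],[[-37.5,-7.8,-8.7],-0.29],[[-39.5,-7.8,-9.2],-0.303],[[-40.8,-7.8,-9.5],-0.303],[[-40.8,-7.8,-9.5],-0.303],[[-40.8,-7.8,-9.5],-0.303]]'
python3 - <<'E'
from h import *
a=snap('scene','s5')['frame'];b=snap('wrist','w5')['frame'];snap('top','t5')
im=np.zeros((300,800,3),np.uint8)
im[:,:400]=cv2.resize(a[200:350,240:440],(400,300),interpolation=2)
im[:,400:]=cv2.resize(b,(400,300))
cv2.imwrite('pics/z5.png',im[:,:,::-1])
st=manip.sense();p=st['tcp_pos'];print(p,totool(np.array([.6124,.0307,.224])-p),st['force'],R.from_quat(st['tool_rot']).as_matrix()[:,2])
E
```

```text
t: 10.25
tcp_pos: [0.5415, 0.0357, 0.2227]
tool_rot: [-0.488, 0.513, -0.512, 0.487]
force: [0.2, -0.7, -6.1]
finger_gap: 0.052
[0.54195462 0.03424099 0.22301489] [-0.01860753 -0.10367256  7.0533333 ] [ 0.20621692  0.05883156 -5.39837719] [ 9.98602554e-01 -5.28432130e-02 -7.30596470e-04]
```

View pics/z5.png

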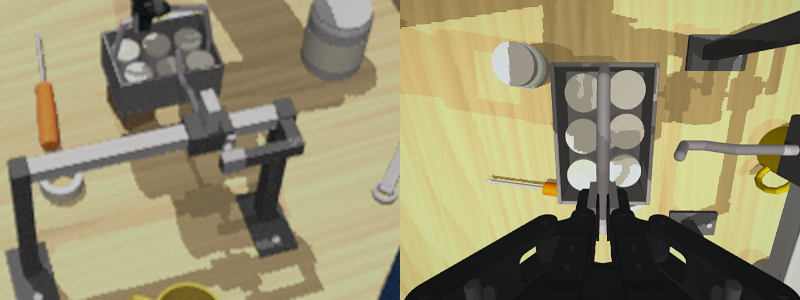

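In the wrist view the hook tip is at about (448,243) full scale, with the handle bar to its left. I'll check this against the prediction.

Run:
```python
from h import *
s=load('w5'); seat=np.array([.614,.061]); xr=np.array([.9987,-.052]); u=np.array([.052,.9987])
print('tip',proj(s,[*(seat-.024*xr),.227]),'trough',proj(s,[*seat,.203]),'rail side',proj(s,[*(seat+.04*xr),.214]))
p=np.array([.5419,.0342]); m=p+.0303*u
print('handle -50,0,50',[proj(s,[*(m+k*u),z]).round(0) for k,z in((-.05,.234),(0,.246),(.05,.234))])
cv2.imwrite('pics/z6.png',s['frame'][80:400,200:640,::-1].repeat(1,0))
```

```text
tip [438.89497159 246.6806756 ] trough [473.27917061 231.18068786] rail side [571.54312266 237.9417987 ]
handle -50,0,50 [array([327., 359.]), array([328., 263.]), array([328., 120.])]
```

View pics/z6.png

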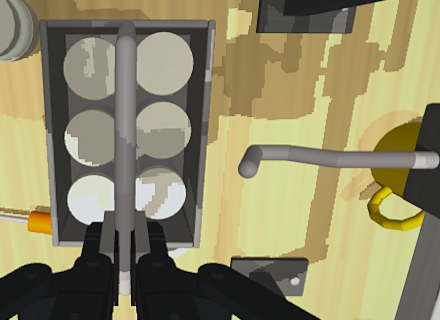

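The hook tip shows about 3 mm further in +x than predicted, so I'll advance 73 mm, then lower.

```bash
python3 -m jog '[[[0,0,1],0],[[0,0,2.5],0],[[0,0,4],0],[[0,0,5.5],0],[[0,0,6.7],0],[[0,0,7.3],0],[[0,0,7.3],0],[[0,0,7.3],0],[[0,0,7.3],0]]' && python3 -m jog '[[[0,0.7,0],0],[[0,1.4,0],0],[[0,2,0],0],[[0,2.5,0],0],[[0,3,0],0],[[0,3,0],0],[[0,3,0],0]]'
python3 - <<'E'
from h import *
b=snap('wrist','w7')['frame'];a=snap('scene','s7')['frame']
im=np.zeros((320,800,3),np.uint8)
im[:,:440]=b[80:400,200:640]
im[:,440:]=cv2.resize(a[190:350,250:430],(360,320),interpolation=2)
cv2.imwrite('pics/z7.png',im[:,:,::-1])
print(manip.sense()['tcp_pos'])
E
```

```text
t: 11.15
tcp_pos: [0.614, 0.0312, 0.2229]
tool_rot: [-0.487, 0.514, -0.512, 0.486]
force: [-0.5, 0.5, -5.9]
finger_gap: 0.052
t: 11.73
tcp_pos: [0.6148, 0.0314, 0.1927]
tool_rot: [-0.487, 0.513, -0.512, 0.487]
force: [0.3, -0.9, -4.9]
finger_gap: 0.049
[0.61540964 0.03132404 0.19351345]
```

View pics/z7.png

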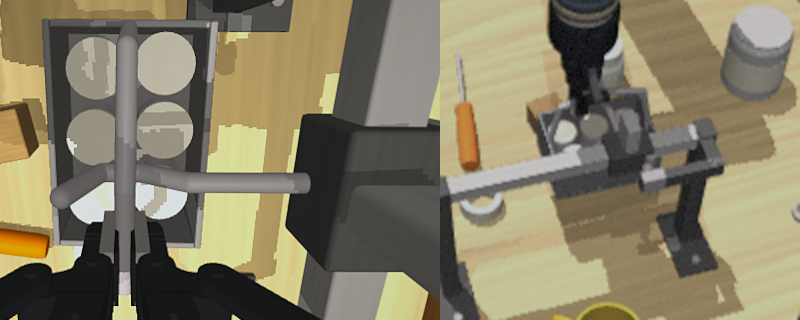

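The handle bar sits over the trough, inside the hook. I'll lower the last bit and watch the force.

```bash
python3 -m jog '[[[0,0.3,0],0],[[0,0.6,0],0],[[0,0.6,0],0]]'; python3 -m jog '[[[0,0.15,0],0],[[0,0.3,0],0],[[0,0.3,0],0]]';python3 -m jog '[[[0,0.1,0],0],[[0,0.2,0],0],[[0,0.2,0],0]]'
```

```text
t: 12.08
tcp_pos: [0.6146, 0.0314, 0.1867]
tool_rot: [-0.487, 0.513, -0.513, 0.487]
force: [-1.0, -0.1, -6.1]
finger_gap: 0.048
t: 12.33
tcp_pos: [0.6152, 0.0314, 0.1843]
tool_rot: [0.487, -0.513, 0.513, -0.487]
force: [-0.2, -0.1, -3.6]
finger_gap: 0.053
t: 12.58
tcp_pos: [0.6155, 0.0314, 0.1833]
tool_rot: [0.486, -0.513, 0.513, -0.487]
force: [-2.0, 0.2, 1.4]
finger_gap: 0.053
```

The weight has transferred to the hook. Release to a small opening, wait, then rise straight up.

```bash
python3 -m jog '[[[0,0,0],0],[[0,0,0],0],[[0,0,0],0],[[0,0,0],0],[[0,0,0],0],[[0,0,0],0]]' 4 && python3 -m jog '[[[0,-1,0],0],[[0,-2,0],0],[[0,-3.5,0],0],[[0,-6,0],0],[[0,-9,0],0],[[0,-12,0],0],[[0,-15,0],0],[[0,-15,-4],0],[[2,-15,-8],0],[[5,-15,-12],0],[[8,-15,-12],0],[[11,-15,-12],0],[[14,-15,-12],0],[[17,-15,-12],0],[[17,-15,-12],0],[[17,-15,-12],0],[[17,-15,-12],0],[[17,-15,-12],0]]'
python3 - <<'E'
from h import *
b=snap('top','t8')['frame'];a=snap('scene','s8')['frame']
im=np.zeros((480,800,3),np.uint8)
im[:,:400]=cv2.resize(b[130:310,220:370],(400,480),interpolation=2)
im[:,400:]=cv2.resize(a[190:370,260:410],(400,480),interpolation=2)
cv2.imwrite('pics/z8.png',im[:,:,::-1])
E
```

```text
t: 13.08
tcp_pos: [0.6152, 0.0313, 0.1823]
tool_rot: [0.487, -0.513, 0.513, -0.487]
force: [0.1, -0.2, 0.4]
finger_gap: 0.467
t: 14.58
tcp_pos: [0.4864, -0.1312, 0.3328]
tool_rot: [0.487, -0.513, 0.513, -0.487]
force: [-0.2, 0.4, -0.3]
finger_gap: 0.471
```

View pics/z8.png

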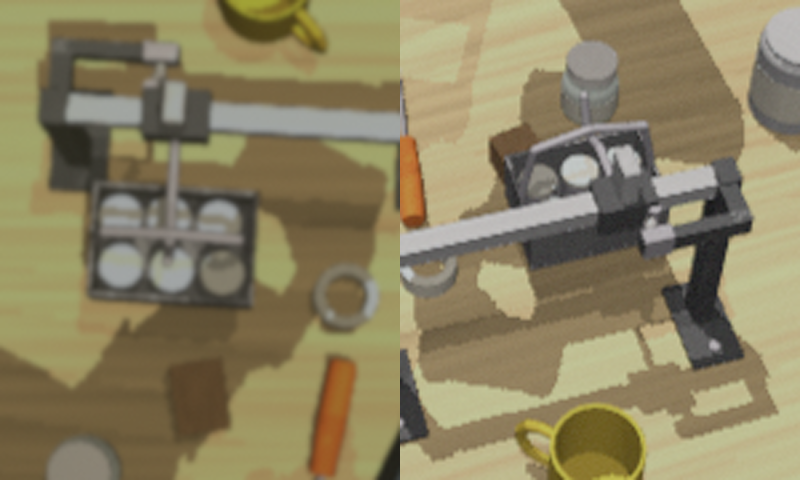

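The caddy hangs on the hook by the middle of its handle: top view bar at (100–242, 237), hook through (175,240). The carriage is still in its catch. I'll let it settle and check that it is still.

```bash
W='wait'; python3 -m jog '[[[0,0,0],0],[[0,0,0],0],[[0,0,0],0],[[0,0,0],0],[[0,0,0],0],[[0,0,0],0],[[0,0,0],0],[[0,0,0],0],[[0,0,0],0],[[0,0,0],0],[[0,0,0],0],[[0,0,0],0],[[0,0,0],0],[[0,0,0],0],[[0,0,0],0],[[0,0,0],0],[[0,0,0],0],[[0,0,0],0],[[0,0,0],0],[[0,0,0],0]]' >/dev/null; python3 -m jog '[[[0,0,0],0],[[0,0,0],0],[[0,0,0],0],[[0,0,0],0],[[0,0,0],0],[[0,0,0],0],[[0,0,0],0],[[0,0,0],0],[[0,0,0],0],[[0,0,0],0],[[0,0,0],0],[[0,0,0],0],[[0,0,0],0],[[0,0,0],0],[[0,0,0],0],[[0,0,0],0],[[0,0,0],0],[[0,0,0],0],[[0,0,0],0],[[0,0,0],0]]'
python3 - <<'E'
from h import *
g=lambda s:s['frame'].astype(float)[190:330,245:330]
f=[eyes.snapshot('top') for _ in range(8)]
print([round(np.abs(g(f[i])-g(f[0])).mean(),2) for i in range(8)], np.abs(g(load('t8'))-g(f[0])).mean())
d=np.abs(f[0]['frame'].astype(float)-load('t3')['frame']).mean(2)
t0=load('t3');
tab=onz(f[0],220+173/400*150,130+102/480*180,.272);print('tab',tab)
E
```

```text
t: 18.02
tcp_pos: [0.4864, -0.1322, 0.3323]
tool_rot: [0.487, -0.513, 0.513, -0.487]
force: [-1.0, -0.9, 0.7]
finger_gap: 0.463
[np.float64(0.0), np.float64(0.43), np.float64(0.42), np.float64(0.42), np.float64(0.42), np.float64(0.42), np.float64(0.42), np.float64(0.42)] 0.6183193277310924
tab [0.70182168 0.0576285  0.272     ]
```

```bash
python3 -c "
from station import workorder; print(workorder.sign_off())"
```

```text
the job is handed in; nothing more can be done
None
```

The job is done and handed in at about 18.5 s of the 54 s allowed; sign-off gives no verdict.

**Carriage:** I pushed the tab along the rail with the closed fingers. It snapped over the catch (a jump from 28 to 37 mm), then sat against the hard stop with about 22 N on the tool. I judged "home" from that and from where the tab appears in the pictures; I had no direct reading of the joint.

**Caddy:** I pinched its handle 30 mm to the right of the middle and brought the arch in over the hook from the robot's side. I lowered it until the weight came off the gripper, released it and moved the arm clear.

**Last checks:**
- **Hanging:** the caddy hangs upright from about the middle of its handle, with the handle lying in the hook's trough.
- **Still:** eight top pictures in a row differed only by picture noise.
- **Catch:** the tab is at (0.702, 0.058), within about 1 mm of where it was after the snap.
- **Contact:** the tool force is about zero and the arm is well away from everything.
- **Other things on the bench:** I saw none of them move in the pictures, but I did not measure their positions again.
- **One disagreement:** up close, the hook tip appeared about 3 mm further from the robot than I had worked out. I moved the handle 2–3 mm further to match, and it seated well.

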